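# Tighten the recessed nut of a carving-stand foot

## Robot

A 6-joint arm with a two-finger parallel gripper is mounted at the origin on the work surface. World frame = base frame: x ahead of the robot, y to its left, z up, the work surface at z = 0. Lengths are in m, angles in rad, forces in N, time in s.
With the tool pointing down it reaches from about 0.375 to 0.9 m from the base axis. Payload 3.1 kg.
Tool frame: the origin (TCP) lies at the very end of the fingers, on their centre line; the grasp point (between the pads) lies 19 mm behind it (grip_depth is the distance from the TCP to the grasp point, in m); z points along the fingers, y is the line along which they close (so a half turn about z gives the same grasp; the last joint's range is limited). The gripper opens to 85 mm and grips with 20 to 120 N. Pads are 22 mm wide; open, the fingers measure 114 mm over their backs; the gripper's body (76 mm by 85 mm) begins 54 mm behind the grasp point. The pads swing forward as they close: fully open they stand 13 mm farther back than shut.
Start: joints at [-1.486, 0.527, 1.433, -0, 1.181, -0.178], TCP at [0.163, -0.603, 0.231] pointing down, gripper open.
Joint ranges: [-3.08, 3.08], [-0.75, 2.2], [0.22, 2.44], [-1.43, 4.57], [0, 2.65], [-2.85, 2.85]. Speed limits (rad/s): [2.79, 2.79, 3.14, 3.14, 3.14, 3.14].

## Interface

Orientations are given as a unit quaternion [x, y, z, w].
In Python, from station import * gives the robot as it stands.
- The arm moves only by the tool apply_moves, never from a script. Its argument "plan" is a list of rows, each a list of 7 numbers: the shift along the tool's x, y, z in m, then the turn, a rotation vector about the tool's x, y, z in rad, then the gripper command: -1 is fully open, 1 is shut, values between are in proportion. In form: [[dx, dy, dz, wx, wy, wz, jaw], ...]. A call has 1 to 8 rows; each row shifts and turns the commanded pose from where the row before left it, along the tool's axes as they then stand; what a row does not reach is not made up. A row lasts 1/8 s, in which the tool goes at most 62.5 mm and 10.7 degrees, less where a joint would pass 70% of its speed; a pose out of reach is approached as far as the arm can. A call is refused whole if a number of a shift passes 0.0625 or a number of a turn 0.188, either way. A call with a gripper value outside its range is refused whole. The fingers move at their own pace and stop on an object; "force" is the grip in N (left out, the last holds). Time passes only in rows, so rows that do not move let the fingers close. It gives the time, the measured TCP pose, the force, the opening and the grip force at its end, in the units of the state.
- sense(): the state, without advancing time (a new reading comes with each control period).
- snapshot(name): name is "scene" or "top" or "wrist"; returns the picture (480x640x3 uint8, red, green, blue); there is no depth.
- calibration(name): a dict with "camera_matrix" (3x3 intrinsics, pixels), "k1" (the pictures are not rectified: a ray, as slopes to the right and down, at radius r is drawn at 1 + k1 r^2 times it, then the intrinsics apply), "R" (3x3) and "t" (3): a world point X has camera coordinates R X + t; the wrist camera has in their place "mount" (4x4, takes a point from camera to tool coordinates, whose origin is the TCP and whose axes are the flange's). Camera axes: x right, y down, z forward; pixel columns grow to the right and rows downward; lengths in m; the calibration is good to about 2 mm. A picture is of the moment at which its call begins: read the wrist's pose just before it. calibration takes no time and is no camera call.
- sign_off(): hands the job in; it is judged then, once.
The state is a dict: "t": time; "q": joint angles; "qd": joint speeds; "tau": joint torques, N m; "tcp_pos": TCP position; "tool_rot": TCP orientation; "force": force on the tool from outside, world axes, zero at the start; "ft_torque": the same for the moment, N m; "finger_gap": opening from 0.0 (shut) to 1.0 (fully open); "gripper_force": force on a finger pad.
Only numpy, scipy, OpenCV 4.12 (cv2) and the standard library are available. Lean on these libraries where they do the work, as an engineer would, in place of code of your own. Each camera call takes 0.05 s, during which the arm holds its last target. There are 200 camera calls.

## Task

Take the long T-handled socket spanner out of its stand, lower it gently down the deep bore of the timber foot and feel it fully home over the nut at the bottom. Tighten the nut clockwise until it comes up firm against its stop, without pressing or twisting hard, then draw the spanner out without slackening the nut and put it back upright in its stand, fully down and released; leave the other things alone.

Things in the scene. Friction and masses are not known exactly. Their poses are not given: they have to be found in the camera images.
- handle (a point): Centre of the T-handle of the loose steel socket spanner (about 0.35 kg), where it is grasped from above: a level flat bar 110 mm long (x), 16 mm wide (y, the way to pinch it), 22 mm tall. z is up along the round 14 mm stem. The spanner is 181 mm tall; its open lower end is 170 mm below this point.
- socket_mouth (a point): Centre of the open lower end of the spanner, 170 mm below the handle's centre, axes as the handle's. The end is a hexagonal tube, 42 mm across its outer corners; inside it is a hexagon 29.8 mm across flats and 34 mm deep, so it fits a 28 mm nut every 60 degrees of turn, with about 7 degrees of play either way.
- bore_mouth (a point): Centre of the mouth of the round vertical bore, 50 mm across and 97 mm deep to its washer, in the top face of the pale timber foot (fixed, 160 x 140 x 115 mm tall, with a lower rail on its far side). z up.
- bore_seat (a point): Centre of the flat washer at the bottom of the bore, 97 mm below bore_mouth. The nut stands on it, on the bore's axis; the fully home spanner meets it. Until the spanner's angle matches the nut's, it rides on the nut's corners 12 mm above this point (nearly matched, it may bind part-way: lift and turn on). The axes are the timber's, not the nut's: the nut's angle is not measured.
- nut (a joint): Turn of the nut, rad, growing clockwise seen from above. It starts loose at 0.40 to 0.75 and meets a solid stop at 1.20, tight. Steady drag 0.3 N m; stays where left. At the stop 0.5 to 0.9 N m is tight, over 1.2 too much. The nut is a steel hexagon 28 mm across flats with 12 mm tall sides, a 4 mm bevel above, and a 15 mm thick stud reaching 28 mm above the washer.
- stand_floor (a point): Centre of the flat floor of the round vertical hole in the spanner's plywood stand (fixed, 110 x 110 mm, 60 mm tall). The hole is 50 mm across and 45 mm deep, so its mouth is 45 mm above this point. The spanner's lower end rests here at the start and at the end.
- glue_jar_c (a point): Loose glue jar, 60 mm across and 85 mm tall, to be left alone; the point is at mid-height.
- mallet_c (a point): Centre of the head (60 mm thick, 100 mm long) of a loose wooden mallet lying on the bench, to be left alone; its handle runs 220 mm along -x of this point.
- offcut_c (a point): Centre of a loose wooden offcut, 110 x 60 x 45 mm tall, to be left alone.
Not all that is in view belongs to the job. Of the things like the part that bears handle, leave any that is orange or turquoise; of the rest the smaller one is meant.

How it is judged:
By the outcome, as a careful person would: the job done as asked, in the order asked, and still so for the second after the job is handed in, with the robot touching nothing.
It also fails if it takes over 72 s, if anything falls off the work surface, if the arm or the gripper's body presses on something with over 40 N, if the wrist force passes 120 N, or if a joint passes its speed limit or range.

## Working session

There is one attempt and no reset: what is moved stays moved. The work goes in short steps, Python scripts to look and compute and a tool call to move; the robot and the scene stay as the last step left them, time stands still between calls to the robot, and variables do not carry over. Pictures are saved under pics/ and viewed, at most 10 in all, crops included, and the job is handed in when it is done.

Besides the shell and the picture viewer there is one more tool, called after ">>>" by a JSON object that holds its "fn" and its "kwargs". apply_moves: Moves the arm, as the interface text tells. Its arguments: {"type":"object","properties":{"plan":{"type":"array"},"force":{"type":"number"}},"required":["plan"]}

```bash
mkdir -p pics; python3 - <<'E'
from station import *
import cv2,json
s=sense();print(s)
for n in("scene","top"):
    cv2.imwrite(f"pics/{n}0.png",snapshot(n)[:,:,::-1]); 
for n in("scene","top","wrist"): print(n,calibration(n))
E
```

```text
{'t': 0.0, 'q': array([-1.48548584e+00,  5.28484277e-01,  1.43390208e+00, -3.46989049e-05,
        1.18143334e+00, -1.78494190e-01]), 'qd': array([ 0.00032555,  0.00064082,  0.00133375,  0.00015059, -0.00073648,
       -0.00028103]), 'tau': array([-1.40137279e-03, -4.42354560e+01, -1.78025669e+01, -4.58796076e-04,
        8.41838890e-03,  1.02065616e-05]), 'tcp_pos': array([ 0.16293173, -0.60263461,  0.23032259]), 'tool_rot': array([ 9.91312008e-01,  1.31526658e-01,  3.58363097e-05, -1.11306376e-03]), 'force': array([ 0.0127945 ,  0.71472336, -1.00197603]), 'ft_torque': array([ 0.03905454, -0.02369866,  0.00387837]), 'gripper_force': 0.0, 'finger_gap': 0.9993077401741619}
scene {'camera_matrix': array([[459.74674248,   0.        , 326.45806737],
       [  0.        , 459.74674248, 241.7477614 ],
       [  0.        ,   0.        ,   1.        ]]), 'k1': -0.025996404573103562, 'R': array([[ 0.48835175,  0.87248269,  0.01692698],
       [ 0.55476671, -0.29542783, -0.77778937],
       [-0.67360706,  0.38922533, -0.62829705]]), 't': array([-0.24416186, -0.18651354,  1.60695847])}
top {'c
[... 259 characters left out ...]
-0.9934886 , -0.01490343, -0.11295263],
       [ 0.11329618, -0.02467342, -0.99325485]]), 't': array([-0.02781675,  0.56777129,  0.98849323])}
wrist {'camera_matrix': array([[367.14265615,   0.        , 320.87911931],
       [  0.        , 367.14265615, 249.58324058],
       [  0.        ,   0.        ,   1.        ]]), 'k1': -0.07383237409382355, 'mount': array([[-1.92285135e-04, -9.50895421e-01, -3.09512296e-01,
         7.90694131e-02],
       [ 9.99999857e-01, -2.86851178e-05, -5.33124412e-04,
        -1.67396256e-03],
       [ 4.98067165e-04, -3.09512355e-01,  9.50895291e-01,
        -1.43186630e-01],
       [ 0.00000000e+00,  0.00000000e+00,  0.00000000e+00,
         1.00000000e+00]])}
```

View pics/scene0.png

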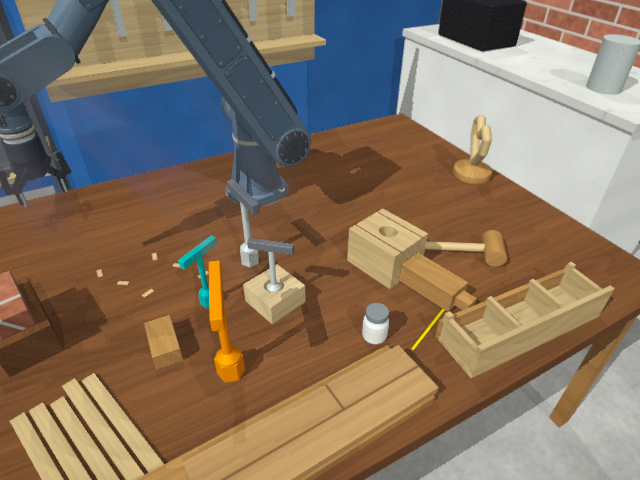

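View pics/top0.png

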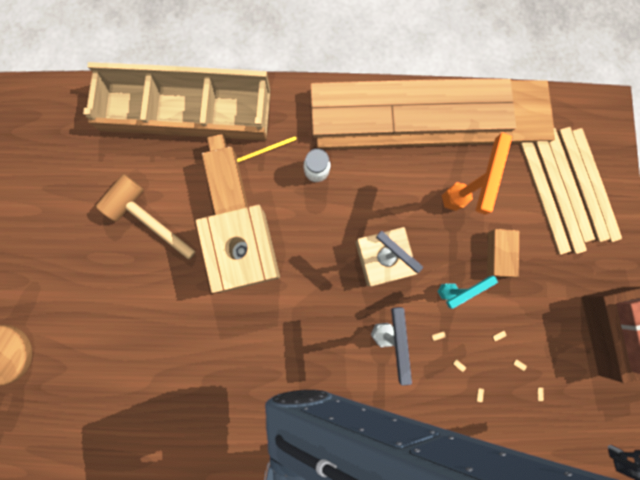

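The steel spanner is in the plywood stand (top view ≈ (399,252), scene ≈ (270,246)). The foot is at top ≈ (238,248). The larger steel spanner stands free at top ≈ (385,335). I'll zoom in on the spanner and the bore.

```bash
cat > h.py <<'E'
from station import *
import numpy as np, cv2
from scipy.spatial.transform import Rotation as Ro
def cam(n,s=None):
    c=calibration(n)
    if n!="wrist": return c["camera_matrix"],c["k1"],c["R"],c["t"]
    T=np.eye(4);T[:3,:3]=Ro.from_quat(s["tool_rot"]).as_matrix();T[:3,3]=s["tcp_pos"]
    M=np.linalg.inv(T@c["mount"]);return c["camera_matrix"],c["k1"],M[:3,:3],M[:3,3]
def ray(uv,C):
    K,k,R,t=C
    n=cv2.undistortPoints(np.array([[uv]],float),K,np.array([k,0,0,0.]))[0,0]
    return -R.T@t, R.T@np.r_[n,1]
def atz(uv,C,z):
    o,d=ray(uv,C);return o+d*(z-o[2])/d[2]
def tri(a,A,b,B):
    o,d=ray(a,A);p,e=ray(b,B);d/=np.linalg.norm(d);e/=np.linalg.norm(e)
    l=np.linalg.lstsq(np.c_[d,-e],p-o,rcond=None)[0];x,y=o+l[0]*d,p+l[1]*e
    return (x+y)/2,np.linalg.norm(x-y)
def proj(X,C):
    K,k,R,t=C
    return cv2.projectPoints(np.atleast_2d(X).astype(float),cv2.Rodrigues(R)[0],t,K,np.array([k,0,0,0.]))[0][:,0]
E
python3 - <<'E'
import cv2,numpy as np
S=cv2.imread('pics/scene0.png');T=cv2.imread('pics/top0.png')
f=lambda I,u,v:cv2.resize(I[v:v+75,u:u+100],(400,300),interpolation=cv2.INTER_CUBIC)
cv2.imwrite('pics/m.png',np.vstack([np.hstack([f(S,225,225),f(S,335,200)]),np.hstack([f(T,345,220),f(T,188,205)])]))
E
```

```text
(no output)
```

View pics/m.png

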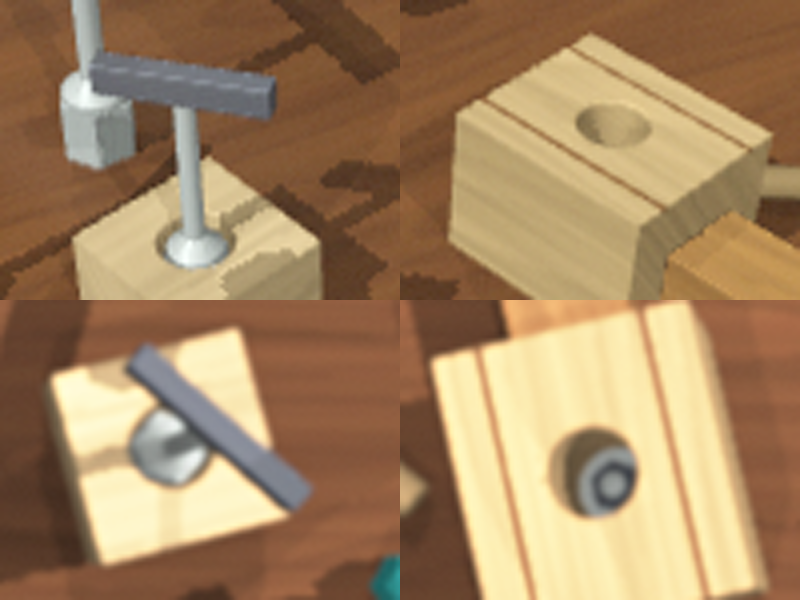

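The montage shows the bar's top face centred at top (399.3,251) and scene (271.3,243). The bore mouth is at top (236.3,248.3) and scene (388.5,231.3), with the hex nut visible inside it.

```bash
python3 - <<'E'
from h import *
S,T=cam("scene"),cam("top")
print("handle",tri((271.3,243),S,(399.3,251),T),atz((399.3,251),T,.196))
print("bore",tri((388.5,231.3),S,(236.3,248.3),T),atz((236.3,248.3),T,.115),atz((388.5,231.3),S,.115))
e1=atz((345+34.5,220+14.5),T,.196);e2=atz((345+75,220+49.5),T,.196);d=e2-e1;print("bar",e1,e2,np.linalg.norm(d),np.degrees(np.arctan2(d[1],d[0])))
print("hole",atz((345+170/4,220+145/4),T,.06))
a=atz((432/4-100+188,205+55/4),T,.115);b=atz((640/4-100+188,205+10/4),T,.115)
d=b-a;print(a,b,np.degrees(np.arctan2(d[1],d[0])))
s=sense();R=Ro.from_quat(s['tool_rot']).as_matrix();print(R.round(3))
E
```

```text
handle (array([ 0.52639957, -0.16695908,  0.19557417]), np.float64(0.00337441844625497)) [ 0.52560578 -0.16839908  0.196     ]
bore (array([0.53474143, 0.1675158 , 0.11388771]), np.float64(0.004803911801076403)) [0.53338022 0.16523096 0.115     ] [0.53663882 0.16897476 0.115     ]
bar [ 0.5577409  -0.12923879  0.196     ] [ 0.48966824 -0.20923693  0.196     ] 0.10504089884264747 -130.3953915317943
hole [ 0.52493878 -0.16891798  0.06      ]
[0.59599289 0.25448653 0.115     ] [0.62225021 0.14301761 0.115     ] -76.74519091652984
[[ 0.965  0.261 -0.   ]
 [ 0.261 -0.965  0.002]
 [ 0.    -0.002 -1.   ]]
```

>>> {"fn": "apply_moves", "kwargs": {"plan": [[0, 0, -0.05, 0, 0, 0, -1], [0, 0, -0.05, 0, 0, 0, -1], [0.0463, -0.0325, 0, 0, 0, 0, -1], [0.0463, -0.0325, 0, 0, 0, 0, -1], [0.0463, -0.0325, 0, 0, 0, 0, -1], [0.0463, -0.0325, 0, 0, 0, 0, -1], [0.0463, -0.0325, 0, 0, 0, 0, -1], [0.0463, -0.0325, 0, 0, 0, 0, -1]]}}

```text
t: 1.1
tcp_pos: [0.3811, -0.341, 0.331]
tool_rot: [0.991, 0.131, -0.0, -0.0]
force: [1.0, -0.4, 0.1]
finger_gap: 0.999
gripper_force: 0.0
```

>>> {"fn": "apply_moves", "kwargs": {"plan": [[0.0463, -0.0325, 0, 0, 0, 0, -1], [0.0463, -0.0325, 0, 0, 0, 0, -1], [0.0463, -0.0325, 0, 0, 0, 0, -1], [0.0463, -0.0325, 0, 0, 0, 0, -1], [0, 0, 0, 0, 0, -0.15, -1], [0, 0, 0, 0, 0, -0.15, -1], [0, 0, 0, 0, 0, -0.15, -1], [0, 0, 0, 0, 0, -0.15, -1]]}}

```text
t: 2.1
tcp_pos: [0.5249, -0.1685, 0.3307]
tool_rot: [0.907, 0.421, -0.0, -0.001]
force: [-0.3, 0.1, 0.0]
finger_gap: 1.003
gripper_force: 0.0
```

```bash
python3 - <<'E'
from h import *
s=sense();print(s['t'],s['q'],s['tcp_pos'],s['tool_rot'],s['force'])
np.save('s1.npy',s,allow_pickle=True)
cv2.imwrite('pics/w1.png',snapshot("wrist")[:,:,::-1])
E
```

```text
2.1 [-5.13377143e-01  3.24031716e-01  1.48739559e+00 -3.28637706e-05
  1.33152779e+00  1.88387603e-01] [ 0.52492697 -0.16853875  0.33073974] [ 9.07072132e-01  4.20974681e-01 -4.10383991e-04 -5.43966738e-04] [-0.2671939   0.0819283   0.01169208]
```

View pics/w1.png

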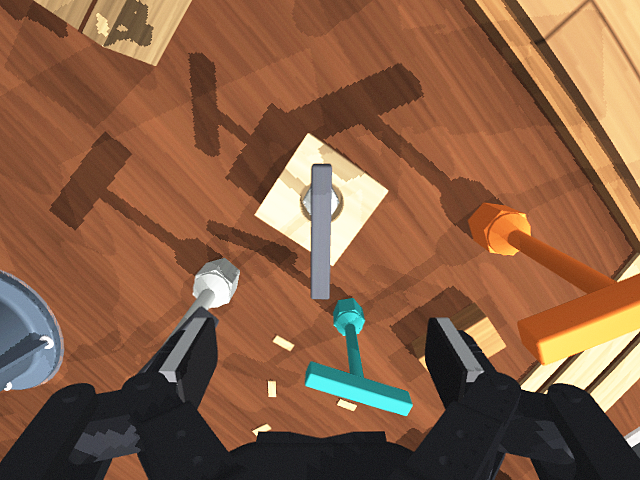

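The wrist view shows the bar aligned with image vertical, with end centres (321,165) and (320,298). The orange, turquoise and larger steel spanners are clear of it. I'll measure its position and the clearances.

```bash
python3 - <<'E'
from h import *
s=np.load('s1.npy',allow_pickle=True).item();W=cam("wrist",s);S,T=cam("scene"),cam("top")
a=atz((321.5,165),W,.196);b=atz((320.2,298.5),W,.196);d=a-b
print(a,b,(a+b)/2,np.linalg.norm(d),np.degrees(np.arctan2(d[1],d[0])))
R=Ro.from_quat(s['tool_rot']).as_matrix();print(R.round(4),np.degrees(np.arctan2(R[1,0],R[0,0])))
print("tall",tri((243,187),S,(402,346),T)); print([tri((199,252),S,(472,292),T)],tri((215,290),S,(495,172),T))
print("tool off",R.T@((a+b)/2-s['tcp_pos']))
E
```

```text
[ 0.55987218 -0.12504515  0.196     ] [ 0.48871582 -0.20760038  0.196     ] [ 0.524294   -0.16632276  0.196     ] 0.1089889657185103 49.24115106780239
[[ 6.456e-01  7.637e-01 -1.200e-03]
 [ 7.637e-01 -6.456e-01  6.000e-04]
 [-3.000e-04 -1.300e-03 -1.000e+00]] 49.79230027865139
tall (array([ 0.34865364, -0.16137269,  0.24725657]), np.float64(0.001542625307805936))
[(array([ 0.44747898, -0.31936078,  0.17067045]), np.float64(0.005994868809270736))] (array([ 0.67391796, -0.34201627,  0.25460005]), np.float64(0.0005803312663645059))
tool off [ 0.00132236 -0.00173443  0.1347418 ]
```

>>> {"fn": "apply_moves", "kwargs": {"plan": [[0.0005, -0.001, 0.04, 0, 0, 0.01, -1], [0, 0, 0.04, 0, 0, 0, -1], [0, 0, 0.04, 0, 0, 0, -1], [0, 0, 0.03, 0, 0, 0, -1], [0, 0, 0.0147, 0, 0, 0, -1], [0, 0, 0, 0, 0, 0, -1], [0, 0, 0, 0, 0, 0, 0.5]], "force": 50}}

```text
t: 3.02
tcp_pos: [0.5257, -0.1683, 0.1677]
tool_rot: [0.91, 0.414, 0.001, 0.001]
force: [-0.0, 0.8, -0.4]
finger_gap: 0.816
gripper_force: 0.0
```

>>> {"fn": "apply_moves", "kwargs": {"plan": [[0, 0, 0, 0, 0, 0, 1], [0, 0, 0, 0, 0, 0, 1], [0, 0, 0, 0, 0, 0, 1], [0, 0, 0, 0, 0, 0, 1], [0, 0, 0, 0, 0, 0, 1]], "force": 60}}

```text
t: 3.65
tcp_pos: [0.5252, -0.1681, 0.1673]
tool_rot: [0.91, 0.414, 0.0, 0.001]
force: [-0.6, 0.9, 6.1]
finger_gap: 0.179
gripper_force: 59.7
```

```bash
python3 - <<'E'
from h import *
s=sense();print(s)
E
```

```text
{'t': 3.65, 'q': array([-5.12352256e-01,  5.14490745e-01,  1.68273652e+00,  3.95049503e-05,
        9.42988096e-01,  2.04620048e-01]), 'qd': array([-2.14491633e-04,  1.14824054e-05, -4.11593067e-04, -4.60400865e-04,
       -1.30086448e-03,  2.00426942e-04]), 'tau': array([-9.13114334e-02, -3.68769693e+01, -1.28970283e+01, -2.39307946e-02,
       -1.75386923e-01,  2.98747902e-03]), 'tcp_pos': array([ 0.52524851, -0.16806277,  0.16730764]), 'tool_rot': array([9.10253289e-01, 4.14051295e-01, 4.19473797e-04, 5.46380727e-04]), 'force': array([-0.64369441,  0.85123334,  6.0809141 ]), 'ft_torque': array([0.04809613, 0.0606878 , 0.03113097]), 'gripper_force': 59.65738892555237, 'finger_gap': 0.1791124984398266}
```

>>> {"fn": "apply_moves", "kwargs": {"plan": [[0, 0, -0.01, 0, 0, 0, 1], [0, 0, -0.02, 0, 0, 0, 1], [0, 0, -0.03, 0, 0, 0, 1], [0, 0, -0.04, 0, 0, 0, 1], [0, 0, -0.04, 0, 0, 0, 1], [0, 0, -0.03, 0, 0, 0, 1], [0, 0, 0, 0, 0, 0, 1]]}}

```text
t: 4.53
tcp_pos: [0.5257, -0.1683, 0.3386]
tool_rot: [0.91, 0.414, 0.001, 0.002]
force: [0.9, 0.0, -3.5]
finger_gap: 0.171
gripper_force: 58.8
```

>>> {"fn": "apply_moves", "kwargs": {"plan": [[0.02, -0.0236, 0, 0, 0, 0, 1], [0.035, -0.0412, 0, 0, 0, 0, 1], [0.035, -0.0412, 0, 0, 0, 0, 1], [0.035, -0.0412, 0, 0, 0, 0, 1], [0.035, -0.0412, 0, 0, 0, 0, 1], [0.02, -0.0236, 0, 0, 0, 0, 1], [0, 0, 0, 0, 0, 0, 1], [0, 0, 0, 0, 0, 0, 1]]}}

```text
t: 5.52
tcp_pos: [0.4826, 0.1068, 0.3351]
tool_rot: [0.91, 0.414, -0.001, -0.0]
force: [-0.2, -0.5, -2.8]
finger_gap: 0.174
gripper_force: 58.9
```

```bash
python3 - <<'E'
from h import *
s=sense();print(s['t'],s['tcp_pos'],s['tool_rot'],s['force'],s['ft_torque'],s['finger_gap'])
np.save('s2.npy',s,allow_pickle=True)
cv2.imwrite('pics/w2.png',snapshot("wrist")[:,:,::-1])
cv2.imwrite('pics/t2.png',snapshot("top")[:,:,::-1])
E
```

```text
5.525 [0.48255569 0.10676881 0.33512239] [ 9.10199758e-01  4.14166719e-01 -1.49822240e-03 -2.92222341e-04] [-0.15763366 -0.48417453 -2.84463   ] [ 0.01229065 -0.01718122 -0.0086491 ] 0.1743618782537897
```

View pics/w2.png

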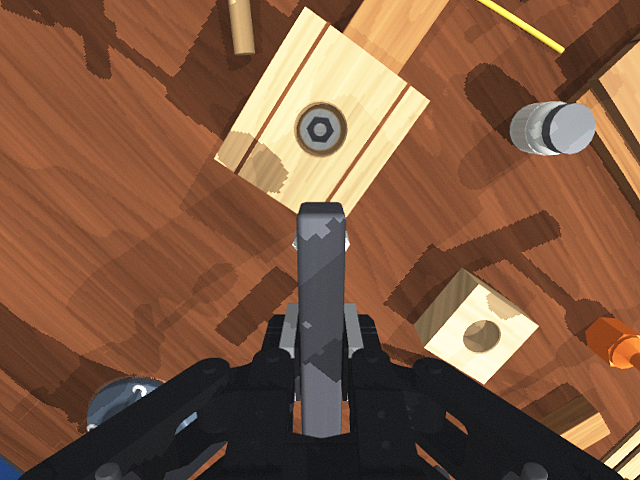

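The nut is visible in the bore at wrist (320,129), and the stand hole at (482,336). I'll zoom in on the nut and the socket.

```bash
python3 - <<'E'
import cv2,numpy as np
I=cv2.imread('pics/w2.png')
cv2.imwrite('pics/z2.png',np.hstack([cv2.resize(I[97:161,288:352],(400,400),interpolation=cv2.INTER_CUBIC),cv2.resize(I[190:260,285:355],(400,400),interpolation=cv2.INTER_CUBIC)]))
E
```

```text
(no output)
```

View pics/z2.png

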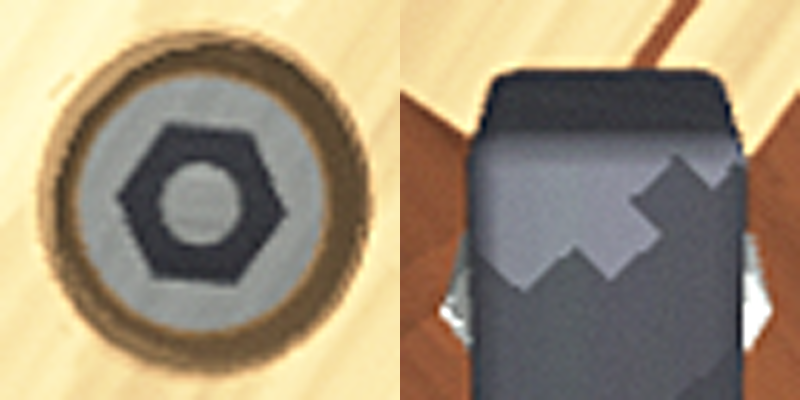

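```bash
python3 - <<'E'
from h import *
s=np.load('s2.npy',allow_pickle=True).item();W=cam("wrist",s)
p=atz((320.9,129.5),W,.115);print(p, atz((320.4,129.4),W,.018),atz((320.3,129.5),W,.03))
R=Ro.from_quat(s['tool_rot']).as_matrix();print(R.round(4));print("stand",atz((482,336),W,.06))
for z in (.115,):print("to go tool", R.T@(p-s['tcp_pos']))
# radius check
print(np.linalg.norm(atz((288+38/6.25,129.5),W,.115)-atz((288+373/6.25,129.5),W,.115)))
E
```

```text
[0.53420146 0.16917841 0.115     ] [0.53378873 0.16988641 0.018     ] [0.53364085 0.16983761 0.03      ]
[[ 6.569e-01  7.539e-01 -3.000e-03]
 [ 7.539e-01 -6.569e-01 -7.000e-04]
 [-2.500e-03 -1.800e-03 -1.000e+00]]
stand [ 0.5254519  -0.16555247  0.06      ]
to go tool [ 0.08152829 -0.00167034  0.21992376]
0.05077220939385199
```

>>> {"fn": "apply_moves", "kwargs": {"plan": [[0.02, -0.0015, 0, 0, 0, 0, 1], [0.04, 0, 0, 0, 0, 0.09, 1], [0.021, 0, 0, 0, 0, 0, 1], [0, 0, 0.03, 0, 0, 0, 1], [0, 0, 0.02, 0, 0, 0, 1], [0, 0, 0, 0, 0, 0, 1], [0, 0, 0, 0, 0, 0, 1]]}}

```text
t: 6.5
tcp_pos: [0.5379, 0.168, 0.2873]
tool_rot: [0.928, 0.372, 0.001, 0.0]
force: [0.3, 0.0, -2.7]
finger_gap: 0.177
gripper_force: 58.9
```

```bash
cat > st.py <<'E'
from h import *
s=sense();print(s['t'].__round__(2),'p',s['tcp_pos'].round(4),'F',s['force'].round(2),'T',s['ft_torque'].round(3),'q6',s['q'][5].round(4),s['finger_gap'].__round__(3))
R=Ro.from_quat(s['tool_rot']).as_matrix();print('z',R[:,2].round(4),'yaw',np.arctan2(R[1,0],R[0,0]).round(4),'to bore',(R.T@(np.r_[.5343,.1688,.018+.1523]-s['tcp_pos'])).round(4),'to stand',(R.T@(np.r_[.5252,-.1681,.1673]-s['tcp_pos'])).round(4))
E
python3 st.py; python3 -c "
from h import *
I=snapshot('scene');J=snapshot('top')
f=lambda I,u,v:cv2.resize(I[v:v+150,u:u+100],(400,600),interpolation=cv2.INTER_CUBIC)
cv2.imwrite('pics/c3.png',np.hstack([f(I,335,130),f(J,190,170)])[:,:,::-1])"
```

```text
6.5 p [0.5379 0.168  0.2873] F [ 0.28  0.04 -2.74] T [ 0.002 -0.062  0.032] q6 0.9118 0.177
z [ 1.8e-03  3.0e-04 -1.0e+00] yaw 0.7633 to bore [-0.0022 -0.0032  0.117 ] to stand [-0.2417  0.234   0.1199]
```

View pics/c3.png

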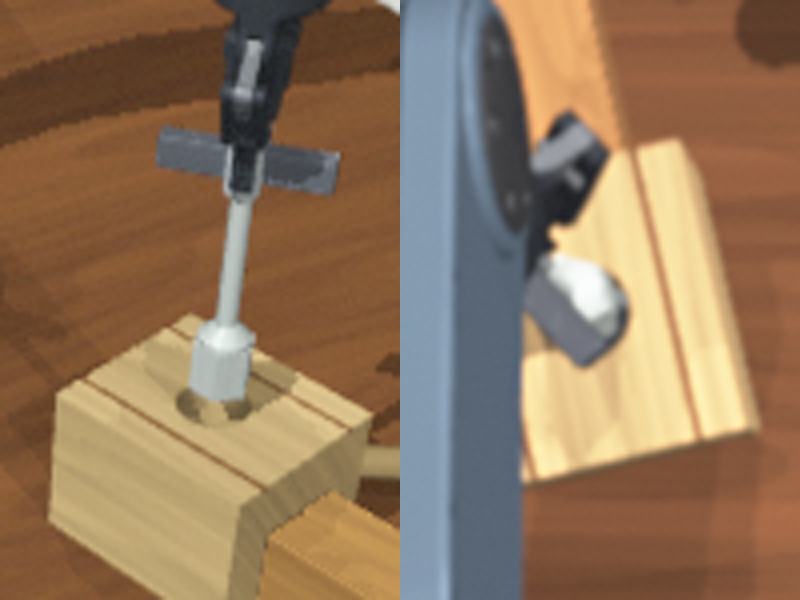

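```bash
python3 - <<'E'
from h import *
S=cam("scene")
q=proj([[.538,.168,z] for z in(.135,.17,.28,.305)],S);print(((q-[335,130])*4).round(0))
E
```

```text
[[217. 383.]
 [223. 340.]
 [241. 195.]
 [246. 160.]]
```

The picture shows the spanner hanging upright just above the bore mouth, and it matches the projected line. I'll correct by about 4 mm and lower it.

>>> {"fn": "apply_moves", "kwargs": {"plan": [[-0.0022, -0.0032, 0, 0, 0, 0, 1], [0, 0, 0.01, 0, 0, 0, 1], [0, 0, 0.015, 0, 0, 0, 1], [0, 0, 0, 0, 0, 0, 1], [0, 0, 0, 0, 0, 0, 1]]}}

```text
t: 7.22
tcp_pos: [0.533, 0.1686, 0.2613]
tool_rot: [0.928, 0.373, -0.0, -0.0]
force: [-0.2, -0.6, -2.9]
finger_gap: 0.181
gripper_force: 59.0
```

```bash
python3 st.py
```

```text
7.22 p [0.533  0.1686 0.2613] F [-0.18 -0.63 -2.87] T [-0.015  0.019  0.05 ] q6 0.9136 0.181
z [-6.e-04 -1.e-04 -1.e+00] yaw 0.7637 to bore [0.0011 0.0008 0.091 ] to stand [-0.2385  0.2379  0.094 ]
```

>>> {"fn": "apply_moves", "kwargs": {"plan": [[0.0005, 0.0004, 0.015, 0, 0, 0, 1], [0, 0, 0.015, 0, 0, 0, 1], [0, 0, 0.015, 0, 0, 0, 1], [0, 0, 0.015, 0, 0, 0, 1], [0, 0, 0.008, 0, 0, 0, 1], [0, 0, 0, 0, 0, 0, 1], [0, 0, 0, 0, 0, 0, 1]]}}

```text
t: 8.1
tcp_pos: [0.5341, 0.1688, 0.194]
tool_rot: [0.928, 0.373, 0.001, 0.0]
force: [0.3, -0.4, -2.7]
finger_gap: 0.176
gripper_force: 58.9
```

```bash
python3 st.py
```

```text
8.1 p [0.5341 0.1688 0.194 ] F [ 0.28 -0.42 -2.68] T [ 0.06  -0.02  -0.056] q6 0.9136 0.176
z [ 1.2e-03  1.0e-04 -1.0e+00] yaw 0.7638 to bore [0.0001 0.0001 0.0237] to stand [-0.2395  0.2372  0.0267]
```

Clear so far. Next, down past the ride height (0.182).

>>> {"fn": "apply_moves", "kwargs": {"plan": [[0, 0, 0.006, 0, 0, 0, 1], [0, 0, 0.004, 0, 0, 0, 1], [0, 0, 0.003, 0, 0, 0, 1], [0, 0, 0, 0, 0, 0, 1]]}}

```text
t: 8.6
tcp_pos: [0.5336, 0.1687, 0.1804]
tool_rot: [0.928, 0.373, -0.0, -0.0]
force: [-0.1, 0.8, -3.1]
finger_gap: 0.177
gripper_force: 59.0
```

```bash
python3 st.py
```

```text
8.6 p [0.5336 0.1687 0.1804] F [-0.06  0.81 -3.14] T [ 0.023 -0.038 -0.014] q6 0.9137 0.177
z [-2.e-04  0.e+00 -1.e+00] yaw 0.7637 to bore [0.0006 0.0005 0.0101] to stand [-0.239   0.2375  0.0131]
```

>>> {"fn": "apply_moves", "kwargs": {"plan": [[0, 0, 0.003, 0, 0, 0, 1], [0, 0, 0.003, 0, 0, 0, 1], [0, 0, 0, 0, 0, 0, 1]]}}

```text
t: 8.98
tcp_pos: [0.5335, 0.1687, 0.1743]
tool_rot: [0.928, 0.373, -0.0, -0.0]
force: [0.0, 0.4, -2.8]
finger_gap: 0.178
gripper_force: 59.0
```

```bash
python3 st.py
```

```text
8.97 p [0.5335 0.1687 0.1743] F [ 0.01  0.43 -2.8 ] T [-0.015 -0.063  0.066] q6 0.9136 0.178
z [-3.e-04  0.e+00 -1.e+00] yaw 0.7637 to bore [0.0006 0.0005 0.004 ] to stand [-0.239   0.2375  0.007 ]
```

It is over the nut. Now I'll feel for the seat.

>>> {"fn": "apply_moves", "kwargs": {"plan": [[0, 0, 0.002, 0, 0, 0, 1], [0, 0, 0.001, 0, 0, 0, 1], [0, 0, 0, 0, 0, 0, 1]]}}

```text
t: 9.35
tcp_pos: [0.5335, 0.1687, 0.1715]
tool_rot: [0.928, 0.373, -0.0, -0.0]
force: [0.2, -1.2, -2.9]
finger_gap: 0.179
gripper_force: 59.0
```

>>> {"fn": "apply_moves", "kwargs": {"plan": [[0, 0, 0.001, 0, 0, 0, 1], [0, 0, 0, 0, 0, 0, 1]]}}

```text
t: 9.6
tcp_pos: [0.5335, 0.1688, 0.1705]
tool_rot: [0.928, 0.373, -0.0, -0.0]
force: [0.3, 0.6, -3.8]
finger_gap: 0.175
gripper_force: 59.0
```

```bash
python3 st.py
```

```text
9.6 p [0.5335 0.1688 0.1705] F [ 0.28  0.6  -3.76] T [ 0.046 -0.001  0.023] q6 0.9136 0.175
z [-1.e-04  0.e+00 -1.e+00] yaw 0.7638 to bore [0.0006 0.0005 0.0002] to stand [-0.239   0.2375  0.0032]
```

>>> {"fn": "apply_moves", "kwargs": {"plan": [[0, 0, 0.0007, 0, 0, 0, 1], [0, 0, 0, 0, 0, 0, 1]]}}

```text
t: 9.85
tcp_pos: [0.5337, 0.1688, 0.1703]
tool_rot: [0.928, 0.373, 0.0, 0.0]
force: [0.8, 0.6, -0.3]
finger_gap: 0.175
gripper_force: 59.5
```

>>> {"fn": "apply_moves", "kwargs": {"plan": [[0, 0, 0.0007, 0, 0, 0, 1], [0, 0, 0, 0, 0, 0, 1]]}}

```text
t: 10.1
tcp_pos: [0.5339, 0.1688, 0.1703]
tool_rot: [0.928, 0.373, 0.001, 0.0]
force: [-2.5, 0.0, 5.1]
finger_gap: 0.176
gripper_force: 60.3
```

Fully home: z is held at 0.1703 with the reaction rising. I'll ease the load and turn clockwise.

>>> {"fn": "apply_moves", "kwargs": {"plan": [[0, 0, -0.0008, 0, 0, 0, 1], [0, 0, 0, 0, 0, 0.06, 1], [0, 0, 0, 0, 0, 0.06, 1], [0, 0, 0, 0, 0, 0.06, 1], [0, 0, 0, 0, 0, 0.06, 1], [0, 0, 0, 0, 0, 0, 1]]}}

```text
t: 10.85
tcp_pos: [0.5343, 0.1688, 0.1703]
tool_rot: [0.966, 0.26, 0.001, 0.0]
force: [-0.1, -0.2, 2.4]
finger_gap: 0.173
gripper_force: 59.7
```

```bash
python3 st.py
```

```text
10.85 p [0.5343 0.1688 0.1703] F [-0.14 -0.17  2.41] T [ 0.054 -0.002  0.154] q6 1.1526 0.173
z [ 1.8e-03  1.0e-04 -1.0e+00] yaw 0.525 to bore [-0.  0.  0.] to stand [-0.1768  0.287   0.003 ]
```

>>> {"fn": "apply_moves", "kwargs": {"plan": [[0, 0, 0, 0, 0, 0.06, 1], [0, 0, 0, 0, 0, 0.06, 1], [0, 0, 0, 0, 0, 0, 1]]}}

```text
t: 11.22
tcp_pos: [0.5342, 0.1688, 0.1703]
tool_rot: [0.98, 0.201, 0.001, 0.0]
force: [0.6, 0.4, 2.5]
finger_gap: 0.174
gripper_force: 59.8
```

```bash
python3 st.py
```

```text
11.22 p [0.5342 0.1688 0.1703] F [0.61 0.42 2.48] T [-0.029 -0.139  0.107] q6 1.2721 0.174
z [ 1.6e-03  1.0e-04 -1.0e+00] yaw 0.4054 to bore [0.0001 0.     0.    ] to stand [-0.1412  0.306   0.003 ]
```

>>> {"fn": "apply_moves", "kwargs": {"plan": [[0, 0, 0, 0, 0, 0.05, 1], [0, 0, 0, 0, 0, 0.03, 1]]}}

```text
t: 11.48
tcp_pos: [0.5342, 0.1687, 0.1703]
tool_rot: [0.987, 0.162, 0.001, 0.0]
force: [1.3, 0.1, 1.7]
finger_gap: 0.178
gripper_force: 59.9
```

```bash
python3 st.py
```

```text
11.47 p [0.5342 0.1687 0.1703] F [1.25 0.05 1.73] T [ 0.018 -0.124  0.345] q6 1.3531 0.178
z [ 1.5e-03 -1.0e-04 -1.0e+00] yaw 0.3245 to bore [ 0.0001 -0.      0.    ] to stand [-0.1159  0.3164  0.003 ]
```

Drag is being felt (0.34 N m). I'll lower the grip so it acts as a torque limiter and go on in small steps.

>>> {"fn": "apply_moves", "kwargs": {"plan": [[0, 0, 0, 0, 0, 0.02, 1], [0, 0, 0, 0, 0, 0, 1]], "force": 35}}

```text
t: 11.72
tcp_pos: [0.5341, 0.1687, 0.1703]
tool_rot: [0.988, 0.152, 0.001, 0.0]
force: [1.4, -0.6, 3.4]
finger_gap: 0.176
gripper_force: 60.0
```

```bash
python3 st.py
```

```text
11.72 p [0.5341 0.1687 0.1703] F [ 1.37 -0.61  3.39] T [ 0.013 -0.188  0.253] q6 1.3732 0.176
z [ 1.3e-03  1.0e-04 -1.0e+00] yaw 0.3042 to bore [0.0002 0.     0.    ] to stand [-0.1094  0.3187  0.003 ]
```

>>> {"fn": "apply_moves", "kwargs": {"plan": [[0, 0, 0, 0, 0, 0.02, 1]]}}

```text
t: 11.85
tcp_pos: [0.5341, 0.1687, 0.1703]
tool_rot: [0.99, 0.141, 0.001, 0.0]
force: [1.5, -0.3, 4.1]
finger_gap: 0.171
gripper_force: 60.1
```

```bash
python3 st.py
```

```text
11.85 p [0.5341 0.1687 0.1703] F [ 1.47 -0.34  4.15] T [-0.068 -0.22   0.285] q6 1.3942 0.171
z [ 0.0013 -0.     -1.    ] yaw 0.2832 to bore [ 0.0002 -0.      0.    ] to stand [-0.1027  0.3209  0.003 ]
```

>>> {"fn": "apply_moves", "kwargs": {"plan": [[0, 0, -0.0003, 0, 0, 0.02, 1]]}}

```text
t: 11.98
tcp_pos: [0.5339, 0.1687, 0.1704]
tool_rot: [0.991, 0.131, 0.0, 0.0]
force: [1.7, -0.1, 0.7]
finger_gap: 0.176
gripper_force: 59.7
```

```bash
python3 st.py
```

```text
11.97 p [0.5339 0.1687 0.1704] F [ 1.67 -0.08  0.72] T [ 0.022 -0.362  0.389] q6 1.4147 0.176
z [ 9.e-04 -0.e+00 -1.e+00] yaw 0.2628 to bore [0.0004 0.     0.0001] to stand [-0.0959  0.323   0.0031]
```

>>> {"fn": "apply_moves", "kwargs": {"plan": [[0, 0, 0, 0, 0, 0.02, 1]]}}

```text
t: 12.1
tcp_pos: [0.5339, 0.1687, 0.1704]
tool_rot: [0.993, 0.121, 0.0, 0.0]
force: [1.8, 0.0, 3.2]
finger_gap: 0.178
gripper_force: 59.9
```

```bash
python3 st.py
```

```text
12.1 p [0.5339 0.1687 0.1704] F [1.83 0.05 3.21] T [-0.007 -0.406  0.35 ] q6 1.4348 0.178
z [ 8.e-04  0.e+00 -1.e+00] yaw 0.2426 to bore [0.0004 0.     0.0001] to stand [-0.0894  0.3249  0.0031]
```

>>> {"fn": "apply_moves", "kwargs": {"plan": [[0, 0, 0, 0, 0, 0.02, 1]]}}

```text
t: 12.22
tcp_pos: [0.5339, 0.1687, 0.1704]
tool_rot: [0.994, 0.111, 0.0, 0.0]
force: [1.8, 0.2, 1.9]
finger_gap: 0.176
gripper_force: 59.9
```

```bash
python3 st.py
```

```text
12.22 p [0.5339 0.1687 0.1704] F [1.78 0.2  1.93] T [-0.012 -0.437  0.277] q6 1.4549 0.176
z [ 7.e-04  0.e+00 -1.e+00] yaw 0.2226 to bore [0.0004 0.     0.0001] to stand [-0.0828  0.3266  0.003 ]
```

>>> {"fn": "apply_moves", "kwargs": {"plan": [[0, 0, 0, 0, 0, 0.02, 1]]}}

```text
t: 12.35
tcp_pos: [0.5338, 0.1687, 0.1704]
tool_rot: [0.995, 0.101, 0.0, 0.0]
force: [2.2, -0.6, 2.4]
finger_gap: 0.174
gripper_force: 59.9
```

```bash
python3 st.py
```

```text
12.35 p [0.5338 0.1687 0.1704] F [ 2.23 -0.64  2.41] T [-0.037 -0.442  0.356] q6 1.4749 0.174
z [ 6.e-04 -0.e+00 -1.e+00] yaw 0.2026 to bore [0.0005 0.     0.0001] to stand [-0.0762  0.3282  0.0031]
```

>>> {"fn": "apply_moves", "kwargs": {"plan": [[0, 0, 0, 0, 0, 0.02, 1]]}}

```text
t: 12.48
tcp_pos: [0.5338, 0.1687, 0.1704]
tool_rot: [0.996, 0.091, 0.0, 0.0]
force: [2.2, 0.0, 2.2]
finger_gap: 0.179
gripper_force: 59.9
```

```bash
python3 st.py
```

```text
12.47 p [0.5338 0.1687 0.1704] F [2.16 0.01 2.23] T [-0.054 -0.558  0.333] q6 1.4949 0.179
z [ 6.e-04 -0.e+00 -1.e+00] yaw 0.1825 to bore [0.0005 0.     0.0001] to stand [-0.0696  0.3297  0.0031]
```

>>> {"fn": "apply_moves", "kwargs": {"plan": [[0, 0, 0, 0, 0, 0.02, 1]]}}

```text
t: 12.6
tcp_pos: [0.5338, 0.1687, 0.1704]
tool_rot: [0.997, 0.081, 0.0, 0.0]
force: [1.6, -0.8, 1.9]
finger_gap: 0.179
gripper_force: 59.9
```

```bash
python3 st.py
```

```text
12.6 p [0.5338 0.1687 0.1704] F [ 1.58 -0.85  1.87] T [-0.011 -0.54   0.376] q6 1.5149 0.179
z [ 5.e-04 -0.e+00 -1.e+00] yaw 0.1625 to bore [0.0005 0.     0.0001] to stand [-0.063   0.331   0.0031]
```

>>> {"fn": "apply_moves", "kwargs": {"plan": [[0, 0, 0, 0, 0, 0.02, 1]]}}

```text
t: 12.72
tcp_pos: [0.5338, 0.1687, 0.1704]
tool_rot: [0.997, 0.071, 0.0, 0.0]
force: [2.3, -0.6, 2.3]
finger_gap: 0.172
gripper_force: 59.9
```

```bash
python3 st.py
```

```text
12.72 p [0.5338 0.1687 0.1704] F [ 2.27 -0.63  2.33] T [-0.045 -0.584  0.361] q6 1.5349 0.172
z [ 5.e-04 -0.e+00 -1.e+00] yaw 0.1425 to bore [ 0.0005 -0.      0.0001] to stand [-0.0563  0.3322  0.0031]
```

>>> {"fn": "apply_moves", "kwargs": {"plan": [[0, 0, 0, 0, 0, 0.02, 1]]}}

```text
t: 12.85
tcp_pos: [0.5337, 0.1687, 0.1704]
tool_rot: [0.998, 0.061, 0.0, 0.0]
force: [2.4, -0.1, 2.1]
finger_gap: 0.177
gripper_force: 59.9
```

```bash
python3 st.py
```

```text
12.85 p [0.5337 0.1687 0.1704] F [ 2.45 -0.11  2.08] T [-0.06  -0.549  0.343] q6 1.5549 0.177
z [ 4.e-04 -0.e+00 -1.e+00] yaw 0.1225 to bore [0.0006 0.     0.0001] to stand [-0.0496  0.3333  0.0031]
```

>>> {"fn": "apply_moves", "kwargs": {"plan": [[0, 0, 0, 0, 0, 0.02, 1]]}}

```text
t: 12.98
tcp_pos: [0.5337, 0.1687, 0.1704]
tool_rot: [0.999, 0.051, 0.0, 0.0]
force: [2.6, -0.1, 1.2]
finger_gap: 0.175
gripper_force: 60.1
```

```bash
python3 st.py
```

```text
12.97 p [0.5337 0.1687 0.1704] F [ 2.63 -0.09  1.24] T [-0.003 -0.557  0.485] q6 1.5747 0.175
z [ 3.e-04 -1.e-04 -1.e+00] yaw 0.1028 to bore [ 0.0006 -0.      0.0001] to stand [-0.043   0.3342  0.0031]
```

>>> {"fn": "apply_moves", "kwargs": {"plan": [[0, 0, 0, 0, 0, 0.02, 1]]}}

```text
t: 13.1
tcp_pos: [0.5336, 0.1687, 0.1704]
tool_rot: [0.999, 0.042, 0.0, 0.0]
force: [1.8, 0.6, 3.2]
finger_gap: 0.18
gripper_force: 60.4
```

```bash
python3 st.py
```

```text
13.1 p [0.5336 0.1687 0.1704] F [1.75 0.58 3.24] T [ 0.004 -0.606  0.711] q6 1.5942 0.18
z [ 2.e-04 -2.e-04 -1.e+00] yaw 0.0834 to bore [ 0.0007 -0.      0.0001] to stand [-0.0365  0.3349  0.0031]
```

>>> {"fn": "apply_moves", "kwargs": {"plan": [[0, 0, 0, 0, 0, 0, 1], [0, 0, 0, 0, 0, 0, 1]]}}

```text
t: 13.35
tcp_pos: [0.5336, 0.1687, 0.1704]
tool_rot: [0.999, 0.042, 0.0, 0.0]
force: [2.8, -0.1, 4.0]
finger_gap: 0.178
gripper_force: 60.2
```

```bash
python3 st.py
```

```text
13.35 p [0.5336 0.1687 0.1704] F [ 2.76 -0.08  4.04] T [-0.046 -0.529  0.605] q6 1.5934 0.178
z [ 2.e-04 -1.e-04 -1.e+00] yaw 0.0841 to bore [ 0.0007 -0.      0.0001] to stand [-0.0367  0.3349  0.0031]
```

>>> {"fn": "apply_moves", "kwargs": {"plan": [[0, 0, 0, 0, 0, 0.01, 1], [0, 0, 0, 0, 0, 0, 1]]}}

```text
t: 13.6
tcp_pos: [0.5336, 0.1687, 0.1704]
tool_rot: [0.999, 0.037, 0.0, 0.0]
force: [2.3, -0.6, 4.0]
finger_gap: 0.172
gripper_force: 60.5
```

```bash
python3 st.py
```

```text
13.6 p [0.5336 0.1687 0.1704] F [ 2.28 -0.57  4.03] T [-0.063 -0.595  0.725] q6 1.6034 0.172
z [ 1.e-04 -1.e-04 -1.e+00] yaw 0.0741 to bore [ 0.0007 -0.      0.0001] to stand [-0.0333  0.3353  0.0031]
```

Tightened to about 0.73 N m. I'll unwind to mid-play and draw it out.

>>> {"fn": "apply_moves", "kwargs": {"plan": [[0, 0, 0, 0, 0, -0.04, 1], [0, 0, 0, 0, 0, -0.04, 1], [0, 0, 0, 0, 0, -0.04, 1], [0, 0, 0, 0, 0, 0, 1]], "force": 60}}

```text
t: 14.1
tcp_pos: [0.5336, 0.1688, 0.1703]
tool_rot: [0.995, 0.095, -0.0, -0.0]
force: [2.2, 0.1, 3.5]
finger_gap: 0.177
gripper_force: 59.9
```

```bash
python3 st.py
```

```text
14.1 p [0.5336 0.1688 0.1703] F [2.16 0.08 3.5 ] T [-0.023 -0.475  0.034] q6 1.4855 0.177
z [-2.e-04  7.e-04 -1.e+00] yaw 0.1911 to bore [0.0007 0.0001 0.    ] to stand [-0.0722  0.3291  0.0028]
```

>>> {"fn": "apply_moves", "kwargs": {"plan": [[0, 0, -0.004, 0, 0, -0.02, 1], [0, 0, -0.005, 0, 0, 0, 1], [0, 0, -0.006, 0, 0, 0, 1], [0, 0, 0, 0, 0, 0, 1]]}}

```text
t: 14.6
tcp_pos: [0.532, 0.1688, 0.1853]
tool_rot: [0.994, 0.107, -0.002, -0.0]
force: [-0.0, -0.1, -2.5]
finger_gap: 0.179
gripper_force: 59.0
```

```bash
python3 st.py
```

```text
14.6 p [0.532  0.1688 0.1853] F [-0.02 -0.12 -2.54] T [0.065 0.031 0.032] q6 1.4639 0.179
z [-3.5e-03 -1.0e-04 -1.0e+00] yaw 0.2136 to bore [0.0023 0.0004 0.015 ] to stand [-0.078   0.3278  0.0181]
```

>>> {"fn": "apply_moves", "kwargs": {"plan": [[0.002, 0.0004, -0.01, 0, 0, 0, 1], [0, 0, -0.02, 0, 0, 0, 1], [0, 0, -0.03, 0, 0, 0, 1], [0, 0, -0.03, 0, 0, 0, 1], [0, 0, -0.03, 0, 0, 0, 1], [0, 0, 0, 0, 0, 0, 1]]}}

```text
t: 15.35
tcp_pos: [0.5369, 0.169, 0.3081]
tool_rot: [0.994, 0.107, 0.003, -0.0]
force: [0.1, 0.7, -3.3]
finger_gap: 0.176
gripper_force: 59.2
```

```bash
python3 st.py
```

```text
15.35 p [0.5369 0.169  0.3081] F [ 0.1   0.71 -3.27] T [-0.023 -0.059 -0.049] q6 1.4634 0.176
z [ 5.8e-03  7.0e-04 -1.0e+00] yaw 0.2138 to bore [-0.0034 -0.0004  0.1377] to stand [-0.0838  0.3269  0.1404]
```

>>> {"fn": "apply_moves", "kwargs": {"plan": [[-0.006, 0.0269, 0, 0, 0, 0, 1], [-0.013, 0.05, 0, 0, 0, 0, 1], [-0.013, 0.05, 0, 0, 0, 0, 1], [-0.013, 0.05, 0, 0, 0, 0, 1], [-0.013, 0.05, 0, 0, 0, 0, 1], [-0.013, 0.05, 0, 0, 0, 0, 1], [-0.0088, 0.035, 0, 0, 0, 0, 1], [-0.004, 0.015, 0, 0, 0, 0, 1]]}}

```text
t: 16.35
tcp_pos: [0.522, -0.1699, 0.3037]
tool_rot: [0.994, 0.105, -0.001, -0.001]
force: [0.2, -0.0, -2.9]
finger_gap: 0.178
gripper_force: 59.1
```

>>> {"fn": "apply_moves", "kwargs": {"plan": [[0, 0, 0, 0, 0, 0, 1], [0, 0, 0.04, 0, 0, 0, 1], [0, 0, 0.03, 0, 0, 0, 1], [0, 0, 0, 0, 0, 0, 1], [0, 0, 0, 0, 0, 0, 1]]}}

```text
t: 16.98
tcp_pos: [0.5239, -0.1677, 0.2363]
tool_rot: [0.994, 0.107, 0.001, 0.0]
force: [0.2, -0.4, -2.4]
finger_gap: 0.174
gripper_force: 59.2
```

```bash
python3 st.py; python3 -c "
from h import *
I=snapshot('scene');J=snapshot('top')
f=lambda I,u,v:cv2.resize(I[v:v+150,u:u+100],(400,600),interpolation=cv2.INTER_CUBIC)
cv2.imwrite('pics/c5.png',np.hstack([f(I,225,175),f(J,345,170)])[:,:,::-1])
s=sense();X=s['tcp_pos'].copy();S=cam('scene');print([((proj(X-[0,0,d],S)[0]-[225,175])*4).round() for d in(.1523,.02)])"
```

```text
16.98 p [ 0.5239 -0.1677  0.2363] F [ 0.17 -0.4  -2.35] T [ 0.027  0.009 -0.019] q6 0.8423 0.174
z [ 1.5e-03 -4.0e-04 -1.0e+00] yaw 0.2152 to bore [ 0.0819 -0.3265  0.0659] to stand [0.0011 0.0006 0.069 ]
[array([189., 410.]), array([176., 241.])]
```

View pics/c5.png

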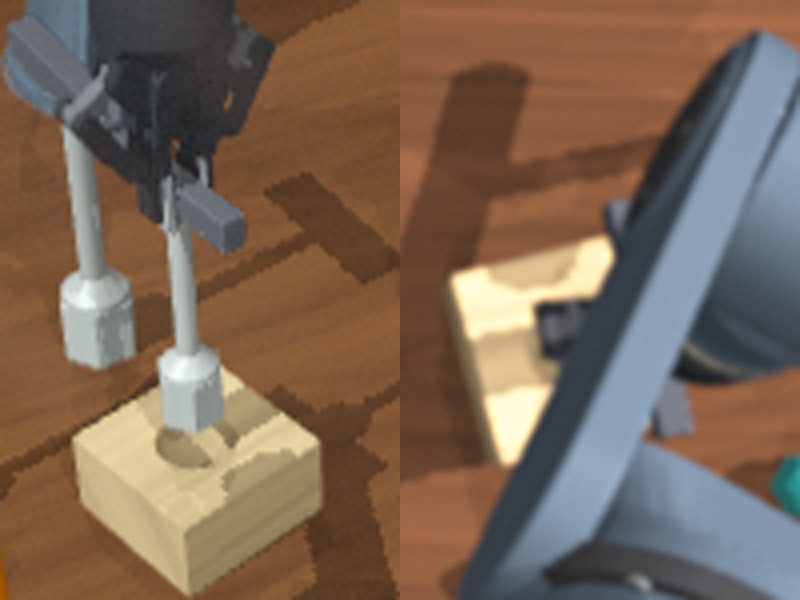

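The spanner hangs upright over the stand hole (hole centre at crop (195,443)), and the larger steel spanner is undisturbed. Lowering.

>>> {"fn": "apply_moves", "kwargs": {"plan": [[0.001, 0.0005, 0.015, 0, 0, 0, 1], [0, 0, 0.015, 0, 0, 0, 1], [0, 0, 0.015, 0, 0, 0, 1], [0, 0, 0.012, 0, 0, 0, 1], [0, 0, 0.007, 0, 0, 0, 1], [0, 0, 0, 0, 0, 0, 1]]}}

```text
t: 17.82
tcp_pos: [0.5239, -0.1686, 0.1706]
tool_rot: [0.994, 0.107, -0.001, -0.0]
force: [-1.1, -0.8, -3.1]
finger_gap: 0.177
gripper_force: 59.1
```

```bash
python3 st.py
```

```text
17.82 p [ 0.5239 -0.1686  0.1706] F [-1.14 -0.81 -3.11] T [-0.008  0.039 -0.018] q6 0.8426 0.177
z [-1.2e-03  7.0e-04 -1.0e+00] yaw 0.2137 to bore [ 0.0818 -0.3275  0.0005] to stand [ 0.0014 -0.0002  0.0033]
```

>>> {"fn": "apply_moves", "kwargs": {"plan": [[0, 0, 0.002, 0, 0, 0, 1], [0, 0, 0.0013, 0, 0, 0, 1], [0, 0, 0.0006, 0, 0, 0, 1], [0, 0, 0, 0, 0, 0, 1]]}}

```text
t: 18.32
tcp_pos: [0.5242, -0.1688, 0.1675]
tool_rot: [0.994, 0.107, 0.0, 0.0]
force: [0.8, 0.6, -2.9]
finger_gap: 0.171
gripper_force: 59.1
```

```bash
python3 st.py
```

```text
18.32 p [ 0.5242 -0.1688  0.1675] F [ 0.81  0.65 -2.86] T [-0.051 -0.039  0.002] q6 0.8426 0.171
z [ 2.e-04 -1.e-04 -1.e+00] yaw 0.2138 to bore [ 0.0815 -0.3277 -0.0028] to stand [ 0.0011 -0.0004  0.0002]
```

>>> {"fn": "apply_moves", "kwargs": {"plan": [[0, 0, 0.0008, 0, 0, 0, 1], [0, 0, 0.0006, 0, 0, 0, 1], [0, 0, 0, 0, 0, 0, 1]]}}

```text
t: 18.7
tcp_pos: [0.5246, -0.1689, 0.1673]
tool_rot: [0.994, 0.107, 0.001, 0.0]
force: [-1.8, 0.8, 5.7]
finger_gap: 0.173
gripper_force: 60.5
```

```bash
python3 st.py
```

```text
18.7 p [ 0.5246 -0.1689  0.1673] F [-1.78  0.79  5.69] T [0.208 0.329 0.034] q6 0.8426 0.173
z [ 1.3e-03 -7.0e-04 -1.0e+00] yaw 0.2138 to bore [ 0.0812 -0.328  -0.0032] to stand [ 0.0008 -0.0007  0.    ]
```

On the floor. I'll ease the load, open, and retreat straight up.

>>> {"fn": "apply_moves", "kwargs": {"plan": [[0, 0, -0.001, 0, 0, 0, 1], [0, 0, 0, 0, 0, 0, 0.4], [0, 0, 0, 0, 0, 0, 0], [0, 0, 0, 0, 0, 0, -0.5], [0, 0, 0, 0, 0, 0, -0.5], [0, 0, 0, 0, 0, 0, -0.5]]}}

```text
t: 19.45
tcp_pos: [0.5242, -0.1688, 0.167]
tool_rot: [0.994, 0.107, -0.0, 0.0]
force: [-0.4, -0.7, -0.4]
finger_gap: 0.745
gripper_force: 0.0
```

>>> {"fn": "apply_moves", "kwargs": {"plan": [[0, 0, -0.01, 0, 0, 0, -0.5], [0, 0, -0.03, 0, 0, 0, -0.5], [0, 0, -0.05, 0, 0, 0, -0.5], [0, 0, -0.06, 0, 0, 0, -0.5], [0, 0, 0, 0, 0, 0, -0.5]]}}

```text
t: 20.08
tcp_pos: [0.5271, -0.1702, 0.3234]
tool_rot: [0.994, 0.107, 0.006, 0.004]
force: [0.0, -0.1, -0.0]
finger_gap: 0.749
gripper_force: 0.0
```

```bash
python3 st.py; python3 -c "
from h import *
cv2.imwrite('pics/w6.png',snapshot('wrist')[:,:,::-1])
I=snapshot('scene')[:,:,::-1]
cv2.imwrite('pics/s6.png',I)
I2=cv2.resize(I[150:400,100:433],(800,600),interpolation=cv2.INTER_CUBIC);cv2.imwrite('pics/c6.png',I2)"
```

```text
20.07 p [ 0.5271 -0.1702  0.3234] F [ 0.03 -0.09 -0.04] T [ 0.007 -0.025 -0.034] q6 0.8426 0.749
z [ 0.0118 -0.0066 -0.9999] yaw 0.2141 to bore [ 0.0775 -0.3311  0.1509] to stand [-0.003  -0.0039  0.156 ]
```

View pics/c6.png

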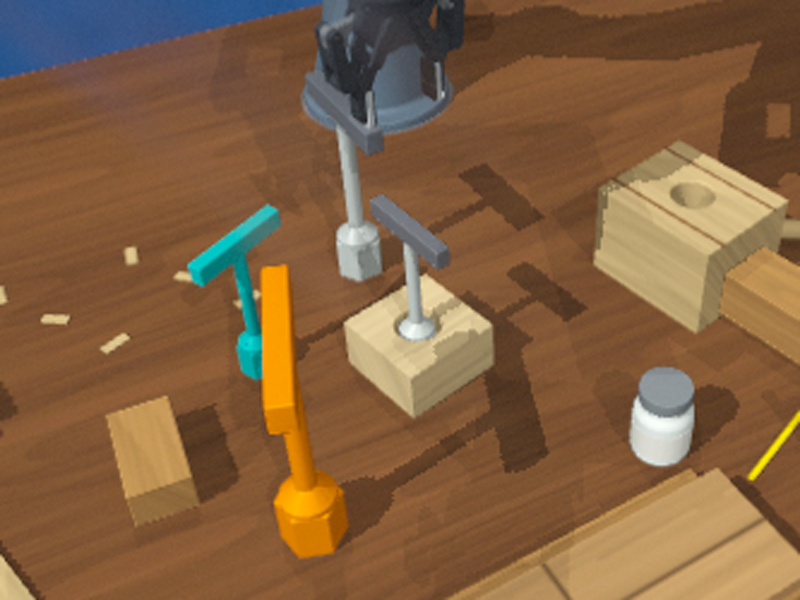

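The spanner stands upright and fully down in its stand at crop (415,325). It is released and the other things have not moved.

```bash
python3 -c "
from station import *
print(sign_off())"
```

```text
the job is handed in; nothing more can be done
None
```

The nut is tightened clockwise to its stop at about 0.73 N m, the spanner is back upright, fully down and released in its stand, nothing else was moved, and the job was handed in at about 20 s; I did not re-image the nut after drawing the spanner out.

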